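Scrape the offcut into the chute, then slot the scraper into its rack

TASK

Clear up the restorer's bench: take the scraper by its handle and with it push the rusty channel offcut over the open ledge of the low stand, so that it drops into the metal chute below (do not touch the offcut with the gripper). Then slide the scraper's blade fully home, down to the stop, in the sloping slot of the wooden rack, without ramming it, and let go; leave the jar, the bottle and the rusty wheel where they are.

Things in the scene. Friction and masses are not known exactly. Their poses are not given: they have to be found in the camera images.
- scraper: Flat scraper lying on the table. Origin: centre of its dark wooden handle; +x towards the blade, y across, z normal to the blade. Handle 110 long (x -55 to 55) x 28 wide x 22 thick; steel blade from x 55 to 135, 55 wide, 4 thick, in the handle's mid-plane, so 11 above the table as it lies. About 160 g, balanced about 20 ahead of the origin.
- scraper_tip (a point): Middle of the blade's front edge, 135 from the scraper's origin along its +x.
- offcut: Rusty offcut of steel channel, U section open upwards, 40 (its x) x 70 (its y) x 25 high, walls 6, about 220 g. Origin: its centre, 12.5 above its underside. It lies on the stand with its x roughly along the stand's x (yaw differs by up to 0.35 rad).
- stand: Fixed low stand with a chute at its open edge. Origin: on the table below the middle of the ledge's edge; +x points out over the chute (the way to push), z up. Flat grey top 60 above the table, x -180 to 0, y -90 to 90. Aluminium chute x 0 to 134, inside y -81 to 81: floor slopes from 33 high at the ledge to 4 at x 70, then level; side walls 55 high; end wall at x 130, 75 high.
- ledge (a point): Middle of the ledge's edge, on the stand's top, 60 above the table.
- rack: Fixed wooden tool rack with one sloping slot. Origin: on the table; the mouth looks to its -x; base x -50 to 60, 104 wide; whole rack under 140 high. The slot is cut in a pocket block that is clamped on the sloping bed at any height from 0 to 16 above its lowest setting, measured along the bed's normal; the setting differs each time, is not reported and does not give.
- bed: Fixed bed of the slot, sloping 45 degrees. Origin: middle of the slot's stop, mid-gap, with the pocket block at its LOWEST setting; 55 above the table. +x the way in (into the rack, 45 degrees down), y across, +z normal (up and to the rack's rear). Gap 60 wide (y), 6.5 high (+z), centred at z = 0 to 16 by the setting; closed from x -60 (mouth) to 0 (stop). Home: blade's front edge on the stop.
- mouth (a point): Middle of the slot's mouth at the lowest setting: bed x -60. Here the upper board (20 thick, 84 wide) ends; the lower board (84 wide) sticks out 15 farther, to bed x -75, as a flat lip, its top 3.25 under mid-gap: a blade can be lowered on the lip by feel, then slid in. No chamfers. With the scraper home 20 of its blade still shows.
- jar: Bystander: glass jar with a brass lid, 68 across, 75 high. Origin: centre of its underside.
- bottle: Bystander: green glass bottle, 52 across, 120 high. Origin: centre of its underside.
- wheel: Bystander: rusty wheel lying flat, 150 across, 32 high. Origin: centre of its underside.
There are look-alikes about, which are no part of the job. Leave any yellow look-alike of the offcut alone. Of the things that look like the rack, the smaller one is meant.

How it is judged:
By the outcome, as a careful person would: the job done as asked, in the order asked, and still so for the second after the job is handed in, with the robot touching nothing.
It also fails if it takes over 58 s, if anything falls off the work surface, if the arm or the gripper's body presses on something with over 40 N, if the wrist force passes 120 N, or if a joint passes its speed limit or range.

ROBOT

A 7-joint arm with a two-finger parallel gripper is mounted at the origin on the work surface. World frame = base frame: x ahead of the robot, y to its left, z up, the work surface at z = 0. Lengths are in m, angles in rad, forces in N, time in s.
With the tool pointing down it reaches from about 0.4 to 0.85 m from the base axis. Payload 10.4 kg.
Tool frame: the origin (TCP) lies midway between the tips of the shut fingers; the grasp point (between the pads) lies 19 mm behind it; z points along the fingers, y is the line along which they close (so a half turn about z gives the same grasp; the last joint's range is limited). The gripper opens to 85 mm and grips with 20 to 120 N. Pads are 22 mm wide; open, the fingers measure 114 mm over their backs; the gripper's body (76 mm by 85 mm) begins 54 mm behind the grasp point. The pads swing forward as they close: fully open they stand 13 mm farther back than shut.
Start: joints at [1.309, 0.332, -0.065, 1.46, 0.022, 1.35, -0.088], TCP at [0.148, -0.607, 0.231] pointing down, gripper open.
Joint ranges: [-2.6, 2.6], [-0.5, 2.12], [-1.47, 1.34], [0.16, 2.42], [-1.27, 4.41], [0.06, 2.06], [-2.6, 2.6]. Speed limits (rad/s): [2.22, 2.22, 2.79, 2.79, 3.14, 3.14, 3.14].

INTERFACE

Orientations are given as a unit quaternion [x, y, z, w].
In Python, from workcell import monitor, eyes, manip gives the robot as it stands.
- The arm moves only by the tool send_rows, never from a script. Its arguments are lists of equal length, an entry for each row: "offset": the shift along the tool's x, y, z in mm, a list of three; "roll": the turn about the tool's z in rad. In form: {"offset": [[tx, ty, tz], ...], "roll": [roll, ...]}. A call has exactly 5 rows; each row is the pose to reach, as a shift and turn from the pose commanded when the call began, along the tool's axes at that moment; what a row does not reach only later rows make up. A row lasts 1/12 s, in which the tool goes at most 41.7 mm and 7.16 degrees, less where a joint would pass 70% of its speed; a pose out of reach is approached as far as the arm can. A call with a gripper value outside its range is refused whole. "jaw" is the opening, from 0 (shut) to 1 (fully open), set as the call begins (left out, the last holds). The fingers move at their own pace and stop on an object; "newtons" is the grip in N (left out, the last holds). Time passes only in rows, so rows that repeat a pose let the fingers close, or fill a call up. It gives the time, the measured TCP pose, the force and the opening at its end, in the units of the state.
- monitor.get_obs(): the state, without advancing time (a new reading comes with each control period).
- eyes.camera(name): name is "scene" or "top" or "wrist"; returns (picture, depth): 384x512x3 uint8, blue, green, red; 384x512 float32, m along the optical axis (not along the pixel's ray), 0 where there is no reading.
- eyes.camera_params(name): a dict with "fovy" (degrees; the focal length in pixels is half the picture's height over the tangent of half this angle, whatever the lens; pixels are square), "cx", "cy" (the principal point, pixels), "k1" (the pictures are not rectified: a ray, as slopes to the right and down, at radius r is drawn at 1 + k1 r^2 times it, then the intrinsics apply), "R" (3x3) and "t" (3): a world point X has camera coordinates R X + t. Camera axes: x right, y down, z forward; pixel columns grow to the right and rows downward; lengths in m; the calibration is good to about 2 mm. A picture is of the moment at which its call begins: read the wrist's pose just before it. camera_params takes no time and is no camera call; for the wrist camera it gives the pose at the moment of the call.
- manip.hand_in(): hands the job in, once; it reports no verdict.
The state is a dict: "clock": time; "joint_pos": joint angles; "joint_velocities": joint speeds; "tau": joint torques, N m; "position": TCP position; "ee_rot": TCP orientation; "ft_force": force on the tool from outside, world axes, zero at the start; "torque": the same for the moment, N m; "grip_width": opening from 0.0 (shut) to 1.0 (fully open).
Only numpy, scipy, OpenCV 4.12 (cv2) and the standard library are available. Lean on these libraries where they do the work, as an engineer would, in place of code of your own. Each camera call takes 0.05 s, during which the arm holds its last target. There are 200 camera calls.

## Working session

There is one attempt and no reset: what is moved stays moved. The work goes in short steps, Python scripts to look and compute and a tool call to move; the robot and the scene stay as the last step left them, time stands still between calls to the robot, and variables do not carry over. Pictures are saved under pics/ and viewed, on a budget of 10 in all, crops included, one or two more only if the job needs it, and the job is handed in when it is done.

Besides the shell and the picture viewer there is one more tool, called as name([rows], argument=value, ...), one row to a line, values as JSON. send_rows: Moves the arm, as the interface text tells. Its arguments: {"type":"object","properties":{"offset":{"type":"array"},"roll":{"type":"array"},"jaw":{"type":"number"},"newtons":{"type":"number"}},"required":["offset","roll"]}

```bash
ls; mkdir -p pics; cat > h.py <<'E'
import numpy as np, cv2
from workcell import monitor, eyes, manip
def ray(P,uv):
    uv=np.atleast_2d(np.float64(uv)); f=192/np.tan(np.radians(P['fovy'])/2)
    d=(uv-[P['cx'],P['cy']])/f; s=d.copy()
    for _ in range(20): s=d/(1+P['k1']*(s**2).sum(1,keepdims=True))
    return np.c_[s,np.ones(len(s))]
def pts(P,uv,Z):   # Z depths -> world
    return (ray(P,uv)*np.atleast_1d(Z)[:,None]-P['t'])@np.array(P['R'])
def plane(P,uv,h): # onto z=h
    R=np.array(P['R']); c=-R.T@P['t']; d=ray(P,uv)@R
    return c+d*((h-c[2])/d[:,2])[:,None]
def proj(P,X):
    c=np.atleast_2d(X)@np.array(P['R']).T+P['t']; s=c[:,:2]/c[:,2:]; f=192/np.tan(np.radians(P['fovy'])/2)
    return s*(1+P['k1']*(s**2).sum(1,keepdims=True))*f+[P['cx'],P['cy']]
def cloud(P,D):
    v,u=np.mgrid[:384,:512]; return pts(P,np.c_[u.ravel(),v.ravel()],D.ravel()).reshape(384,512,3)
def snap(n):
    P=eyes.camera_params(n); im,D=eyes.camera(n); return P,im,D
E
python3 - <<'E'
from h import *
o=monitor.get_obs(); print(o)
ims=[]
for n in ('top','scene'):
    P,im,D=snap(n); np.savez(n+'0.npz',im=im,D=D); print(n,P); cv2.imwrite(f'pics/{n}0.png',im)
E
```

```text
pics
{'clock': 0.0, 'joint_pos': array([ 1.30944535,  0.33289955, -0.0646935 ,  1.46089754,  0.021602  ,
        1.34989039, -0.08853371]), 'joint_velocities': array([-1.88480786e-03, -1.73803124e-04,  2.38674183e-04, -1.82481437e-03,
       -9.61027612e-05, -5.92578345e-04,  1.85891930e-03]), 'tau': array([ 7.82169849e-07, -6.25456023e+01,  4.90916613e-02, -3.91606700e+01,
        1.60908775e-02,  9.99131764e-03, -2.41723910e-05]), 'position': array([ 0.14771383, -0.60692982,  0.23051953]), 'ee_rot': array([ 9.92884113e-01,  1.19082532e-01, -1.16242126e-04, -6.89940739e-04]), 'ft_force': array([-0.24076193, -0.17877544,  0.20844141]), 'torque': array([ 0.01421538,  0.0559229 , -0.02961743]), 'grip_width': 0.9949940979060502}
top {'fovy': 55.83710471604224, 'cx': 252.746196262999, 'cy': 191.60545335610084, 'k1': -0.06669011694276399, 'R': array([[ 0.01519398, -0.99946181,  0.02907294],
       [-0.98913378, -0.01927661, -0.14574903],
       [ 0.14623101, -0.02654251, -0.98889432]]), 't': array([-0.08293525,  0.54873185,  1.05832968])}
scene {'fovy': 50.213154608382496, 'cx': 256.9301066175591, 'cy': 186.0302886405688, 'k1': -0.14205144112672582, 'R': array([[-0.4177886 ,  0.90835128, -0.01872542],
       [ 0.70495704,  0.31109971, -0.63737943],
       [-0.57313895, -0.27949048, -0.77032254]]), 't': array([ 0.27080127, -0.30744239,  1.51290444])}
```

```bash
python3 - <<'E'
import cv2
a=cv2.imread('pics/top0.png');b=cv2.imread('pics/scene0.png')
for n,i in(('top0b',a),('scene0b',b)): cv2.imwrite(f'pics/{n}.png',cv2.resize(i,(800,600),interpolation=cv2.INTER_CUBIC))
E
```

```text
(no output)
```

View pics/top0b.png

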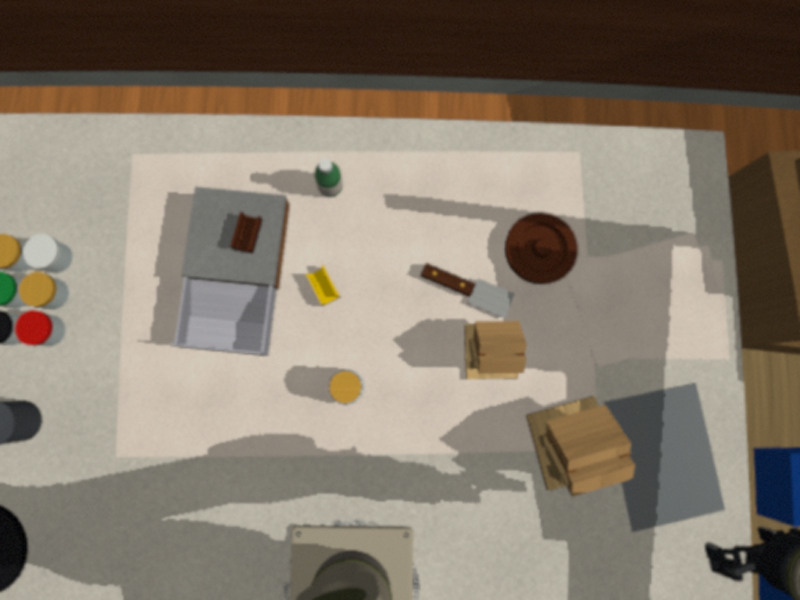

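View pics/scene0b.png

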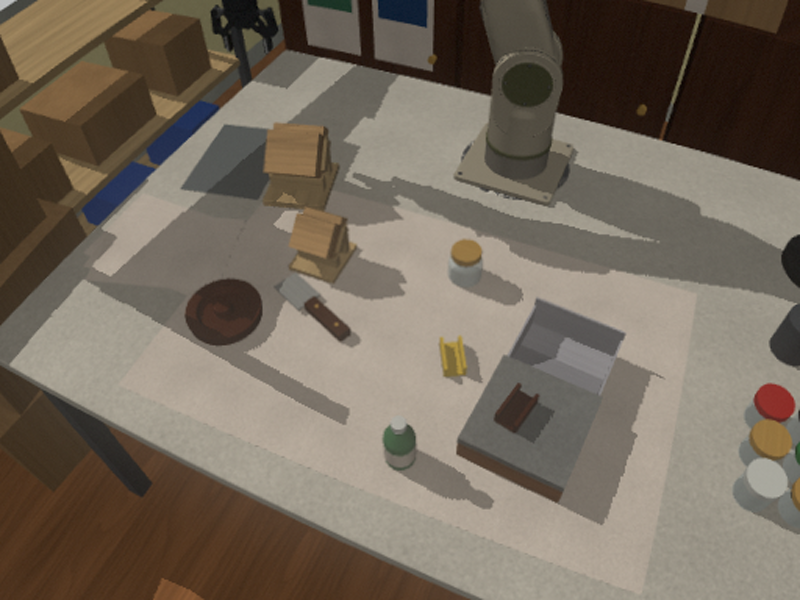

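Top view (800×600): scraper (465,288), handle to the left; small rack (495,350), large look-alike rack (580,445); rust offcut (246,232) on the stand, chute below it; yellow look-alike (323,285); jar (345,387), bottle (328,178), wheel (541,247). Scene view: small rack (322,243), mouth facing right (world +y); scraper (315,308); offcut (517,408).

```bash
cat > m.py <<'E'
from h import *
def rect(X):
    (c,s,a)=cv2.minAreaRect(np.float32(X[:,:2]*1000)); return np.round(c),np.round(s),round(a,1)
for n in('top','scene'):
    P=eyes.camera_params(n); z=np.load(n+'0.npz'); im,D=z['im'],z['D']; W=cloud(P,D); s=1.5625
    hsv=cv2.cvtColor(im,cv2.COLOR_BGR2HSV); H,S,V=[hsv[...,i].astype(int) for i in range(3)]
    X,Y,Z=W[...,0],W[...,1],W[...,2]; ok=D>0
    # boxes in shown pixels
    bx={'top':dict(stand=(165,175,300,370),off=(225,205,270,260),scr=(415,255,515,320),rack=(455,312,530,385),jar=(320,365,370,410),bot=(310,155,345,200),wheel=(500,205,582,290)),
        'scene':dict(stand=(450,290,630,500),off=(485,375,545,435),scr=(270,265,355,345),rack=(285,200,360,285),jar=(440,232,490,290),bot=(375,410,420,475),wheel=(180,270,265,350))}[n]
    print(n)
    for k,(a,b,c,d) in bx.items():
        m=np.zeros_like(ok); m[int(b/s):int(d/s),int(a/s):int(c/s)]=1; m&=ok
        if k=='stand':
            for lo,hi in((.052,.066),(.05,.085)):
                q=W[m&(Z>lo)&(Z<hi)]; print(k,lo,rect(q),len(q), np.median(q[:,2]))
        elif k=='off':
            q=W[m&(Z>.066)]; print(k,rect(q),len(q),q[:,2].max())
            q=W[m&(Z>.078)]; print(k,'tops',rect(q),len(q))
        elif k=='scr':
            q=W[m&(Z>.006)&(Z<.04)]; print(k,rect(q),len(q),np.percentile(q[:,2],[5,50,95]))
            r=m&(Z>.006)&(S>90)&(V<120); q=W[r];print('handle',rect(q),len(q),np.percentile(q[:,2],[5,50,95]))
        elif k=='rack':
            for lo in(.008,.03,.06,.1,.12): q=W[m&(Z>lo)]; print(k,lo,rect(q),len(q),q[:,2].max())
        else:
            q=W[m&(Z>.012)]; print(k,rect(q),q[:,2].max())
E
python3 m.py
python3 - <<'E'
import cv2,numpy as np
a=cv2.imread('pics/top0.png');b=cv2.imread('pics/scene0.png')
c=lambda i,x,y,w,h:cv2.resize(i[y:y+h,x:x+w],(400,300),interpolation=cv2.INTER_CUBIC)
cv2.imwrite('pics/crop.png',np.vstack([np.hstack([c(a,100,110,100,75),c(b,290,230,100,75)]),np.hstack([c(a,260,165,100,75),c(b,165,120,100,75)])]))
E
```

```text
top
stand 0.052 (array([602., 247.]), array([182., 315.]), 85.7) 3284 0.06019556097268233
stand 0.05 (array([602., 247.]), array([182., 316.]), 85.6) 3633 0.06046274422238186
off (array([671., 214.]), array([41., 71.]), 77.6) 275 0.08942871782665456
off tops (array([671., 214.]), array([41., 71.]), 77.6) 130
scr (array([ 581., -216.]), array([124., 198.]), 3.2) 826 [0.00932024 0.01511053 0.02467713]
handle (array([ 602., -222.]), array([ 68., 187.]), 8.7) 283 [0.01858027 0.02212998 0.02663186]
rack 0.008 (array([ 468., -277.]), array([134., 128.]), 0.7) 1418 0.12330338942976385
rack 0.03 (array([ 461., -266.]), array([98., 98.]), 0.9) 1117 0.12330338942976385
rack 0.06 (array([ 461., -266.]), array([98., 98.]), 0.9) 1090 0.12330338942976385
rack 0.1 (array([ 450., -267.]), array([66., 86.]), 0.9) 616 0.12330338942976385
rack 0.12 (array([ 460., -264.]), array([ 3., 79.]), 0.9) 19 0.12330338942976385
jar (array([382.,  18.]), array([65., 65.]), 1.3) 0.07932499641863772
bot (array([788.,  64.]), array([43., 52.]), 21.7) 0.123905113420631
wheel (array([ 658., -367.]), array([147., 167.]
[... 462 characters left out ...]
, array([187., 109.]), 30.4) 261 [0.00733369 0.01792947 0.02321592]
rack 0.008 (array([ 417., -298.]), array([246., 147.]), 31.4) 1484 0.12027623698607003
rack 0.03 (array([ 463., -263.]), array([ 94., 102.]), 89.5) 959 0.12027623698607003
rack 0.06 (array([ 463., -263.]), array([ 93., 102.]), 89.5) 882 0.12027623698607003
rack 0.1 (array([ 454., -266.]), array([59., 87.]), 3.5) 348 0.12027623698607003
rack 0.12 (array([ 466., -288.]), array([0., 0.]), 0.0) 1 0.12027623698607003
jar (array([388.,  17.]), array([64., 64.]), 59.1) 0.07795545531978786
bot (array([797.,  65.]), array([45., 49.]), 34.0) 0.1223396587674268
wheel (array([ 667., -369.]), array([147., 147.]), 22.1) 0.0352687723620288
```

View pics/crop.png

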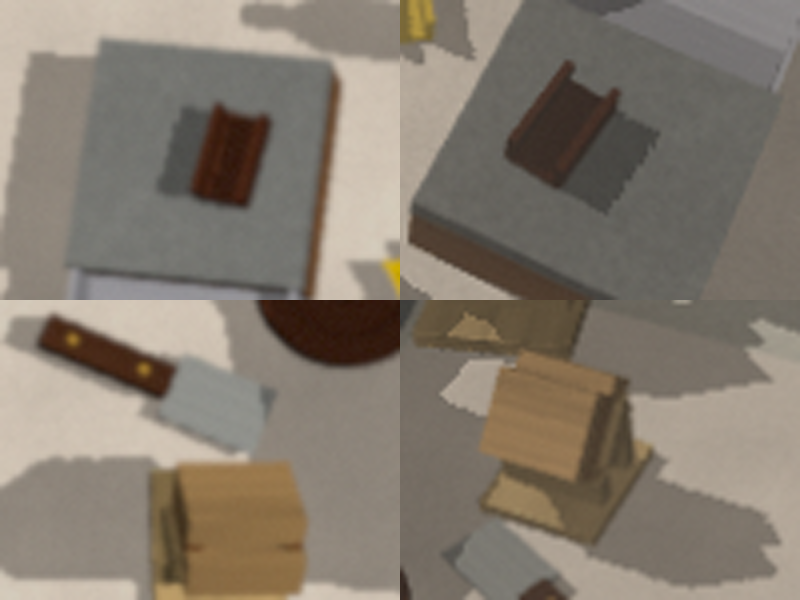

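The close crop confirms it: the offcut is a U-channel, its long walls running towards the chute (about 70 mm along the push direction). The scraper's handle points +y and its blade −y, and the small rack's roof slopes down to −y. The look-alikes (yellow channel, big rack) are set aside.

```bash
cat > m2.py <<'E'
from h import *
s=1.5625
for n,hp,bp,rb in(('top',(447,279),(490,298),(470,318,530,382)),('scene',(328,318),(297,291),(290,205,360,262))):
    P=eyes.camera_params(n); z=np.load(n+'0.npz'); im,D=z['im'],z['D']; W=cloud(P,D)
    hsv=cv2.cvtColor(im,cv2.COLOR_BGR2HSV); H,S,V=[hsv[...,i].astype(int) for i in range(3)]
    print(n,'hsv handle',hsv[int(hp[1]/s),int(hp[0]/s)],'blade',hsv[int(bp[1]/s),int(bp[0]/s)])
    c0=plane(P,[hp[0]/s,hp[1]/s],.022)[0]
    near=np.hypot(W[...,0]-c0[0],W[...,1]-c0[1])<.075
    m=(near&(S>90)&(V<110)).astype(np.uint8)
    k,l,st,ce=cv2.connectedComponentsWithStats(m); i=1+np.argmax(st[1:,4]); v,u=np.nonzero(l==i)
    q=plane(P,np.c_[u,v],.022); print('handle',cv2.minAreaRect(np.float32(q[:,:2]*1000)),len(q))
    c1=plane(P,[bp[0]/s,bp[1]/s],.013)[0]
    near=np.hypot(W[...,0]-c1[0],W[...,1]-c1[1])<.065
    b=(near&(S<60)&(W[...,2]>.006)&(W[...,2]<.03)).astype(np.uint8)
    k,l,st,ce=cv2.connectedComponentsWithStats(b); i=1+np.argmax(st[1:,4]); v,u=np.nonzero(l==i)
    q=plane(P,np.c_[u,v],.013); print('blade',cv2.minAreaRect(np.float32(q[:,:2]*1000)),len(q))
    # roof
    a,bb,c,d=[int(t/s) for t in rb]; q=W[bb:d,a:c].reshape(-1,3); q=q[(q[:,2]>.065)&(q[:,2]<.13)]
    best=None; rng=np.random.default_rng(0)
    for _ in range(300):
        p=q[rng.choice(len(q),3,False)]; nn=np.cross(p[1]-p[0],p[2]-p[0]); nn/=np.linalg.norm(nn)+1e-12
        inl=abs((q-p[0])@nn)<.003
        if best is None or inl.sum()>best.sum(): best=inl
    r=q[best]; c=r.mean(0); nn=np.linalg.svd(r-c)[2][2]; nn*=np.sign(nn[2])
    print('roof n',nn,'slope',np.degrees(np.arccos(nn[2])),'yaw',np.degrees(np.arctan2(nn[1],nn[0])),'c',c*1000,len(r),np.abs((r-c)@nn).mean()*1e3)
    print(' extents x',np.percentile(r[:,0],[1,99]),'y',np.percentile(r[:,1],[1,99]),'z',np.percentile(r[:,2],[1,99]))
    q2=W[bb-4:d+16,a-6:c.astype(int)[0]*0+int(rb[2]/s)+4].reshape(-1,3); t=q2[(q2[:,2]>.004)&(q2[:,2]<.025)&(q2[:,1]>-.34)&(q2[:,1]<-.18)&(q2[:,0]<.525)&(q2[:,0]>.39)]
    print(' base z-med',np.median(t[:,2]) ,cv2.minAreaRect(np.float32(t[:,:2]*1000)))
E
python3 m2.py
```

```text
top hsv handle [ 12 176  71] blade [ 42   9 145]
handle ((595.5090942382812, -177.6180419921875), (104.573486328125, 25.45358657836914), 68.16068267822266) 249
blade ((562.6327514648438, -263.73468017578125), (85.00090026855469, 55.6777229309082), 67.98548126220703) 450
roof n [0.7076443  0.02760617 0.70602935] slope 45.08723627603397 yaw 2.234053904422251 c [ 483.24381037 -265.49788392   97.56527784] 467 0.9216709404021648
 extents x [0.45852964 0.50974132] y [-0.30756331 -0.22361787] z [0.07124929 0.12146553]
 base z-med 0.011915465968615419 ((457.3075256347656, -271.73883056640625), (130.52699279785156, 134.82919311523438), 1.5687090158462524)
scene hsv handle [10 88 75] blade [ 24  20 125]
handle ((597.7446899414062, -187.51287841796875), (82.68006896972656, 22.4088077545166), 65.89623260498047) 130
blade ((565.2281494140625, -264.623779296875), (83.16793823242188, 56.442588806152344), 68.12743377685547) 345
roof n [0.71594161 0.03168574 0.69744076] slope 45.77796487315616 yaw 2.5341103287172757 c [ 485.37022609 -264.58949126   93.40072527] 481 1.2897560139079314
 extents x [0.4614963  0.50966791] y [-0.30749113 -0.2233421 ] z [0.0696333  0.11797043]
 base z-med 0.009897667629505214 ((464.1707763671875, -268.0739440917969), (120.08853912353516, 105.23367309570312), 2.037832498550415)
```

send_rows([
  [35, -20, 0],
  [70, -39, 0],
  [105, -59, 0],
  [141, -79, 0],
  [176, -98, 0],
], roll=[0, 0, 0, 0, 0], jaw=1.0, newtons=60)

```text
clock: 0.52
position: [0.2968, -0.4686, 0.2311]
ee_rot: [0.993, 0.119, -0.0, -0.0]
ft_force: [0.7, -0.8, -0.2]
grip_width: 1.002
```

send_rows([
  [35, -20, 0],
  [70, -39, 0],
  [105, -59, 0],
  [141, -79, 0],
  [176, -98, 0],
], roll=[0, 0, 0, 0, 0])

```text
clock: 0.93
position: [0.4446, -0.3317, 0.2312]
ee_rot: [0.993, 0.119, -0.0, -0.0]
ft_force: [0.8, -1.0, 1.1]
grip_width: 1.001
```

send_rows([
  [35, -20, 0],
  [70, -39, 0],
  [105, -59, 0],
  [141, -79, 0],
  [175, -98, 0],
], roll=[-0.12, -0.24, -0.36, -0.48, -0.6])

```text
clock: 1.35
position: [0.5915, -0.1951, 0.2311]
ee_rot: [0.912, 0.41, -0.0, -0.0]
ft_force: [0.1, -0.8, 0.8]
grip_width: 0.999
```

send_rows([
  [0, 0, 20],
  [0, 0, 40],
  [0, 0, 60],
  [0, 0, 60],
  [0, 0, 60],
], roll=[-0.12, -0.24, -0.348, -0.348, -0.348])

```text
clock: 1.77
position: [0.5896, -0.197, 0.1705]
ee_rot: [0.83, 0.558, -0.001, -0.001]
ft_force: [0.2, -0.4, 0.2]
grip_width: 1.005
```

```bash
python3 - <<'E'
from h import *
P,im,D=snap('wrist'); cv2.imwrite('pics/w1.png',im)
o=monitor.get_obs(); print(o['position'],np.round(o['joint_pos'],2))
hsv=cv2.cvtColor(im,cv2.COLOR_BGR2HSV); S,V=hsv[...,1].astype(int),hsv[...,2].astype(int)
W=cloud(P,D); X,Y,Z=np.moveaxis(W,2,0)
m=((S>90)&(V<120)&(Z>.012)&(Z<.03)&(np.hypot(X-.595,Y+.178)<.07)).astype(np.uint8)
k,l,st,ce=cv2.connectedComponentsWithStats(m); i=1+np.argmax(st[1:,4]); v,u=np.nonzero(l==i)
q=plane(P,np.c_[u,v],.022); print('handle',cv2.minAreaRect(np.float32(q[:,:2]*1000)),len(q))
m=((S<60)&(Z>.007)&(Z<.02)&(np.hypot(X-.563,Y+.264)<.065)).astype(np.uint8)
k,l,st,ce=cv2.connectedComponentsWithStats(m); i=1+np.argmax(st[1:,4]); v,u=np.nonzero(l==i)
q=plane(P,np.c_[u,v],.013); print('blade',cv2.minAreaRect(np.float32(q[:,:2]*1000)),len(q))
E
```

```text
[ 0.59037818 -0.19713851  0.17189993] [ 0.67  0.42 -0.54  1.52  0.22  1.26 -0.29]
handle ((597.1779174804688, -179.7359619140625), (106.51927947998047, 26.143775939941406), 67.93167114257812) 2908
blade ((561.7575073242188, -267.5558776855469), (82.5539321899414, 55.17384338378906), 67.9347152709961) 3415
```

View pics/w1.png

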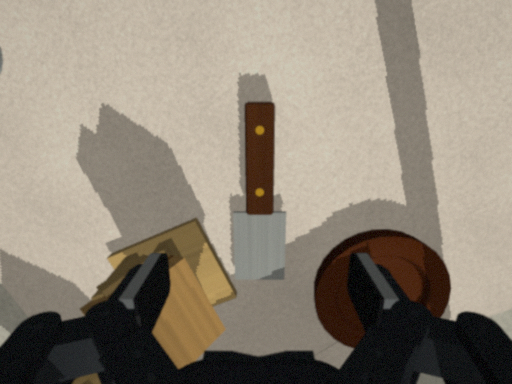

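The wrist view shows the scraper lined up with the tool (handle 260,160; blade 260,245). The origin is about (597,−180) at −112°, which agrees with the first measurement.

send_rows([
  [-1, 0, 35],
  [-2, 0, 70],
  [-2, 0, 105],
  [-2, 0, 130],
  [-2, 0, 140],
], roll=[0, 0, 0, 0, 0])

```text
clock: 2.23
position: [0.5883, -0.1989, 0.0291]
ee_rot: [0.83, 0.558, -0.001, -0.001]
ft_force: [0.0, 0.8, 1.0]
grip_width: 1.001
```

send_rows([
  [0, 0, 10],
  [0, 0, 20],
  [0, 0, 20],
  [0, 0, 20],
  [0, 0, 20],
], roll=[0, 0, 0, 0, 0])

```text
clock: 2.65
position: [0.5906, -0.1991, 0.0128]
ee_rot: [0.829, 0.559, 0.001, 0.001]
ft_force: [0.5, -0.6, -0.3]
grip_width: 1.001
```

send_rows([
  [0, 0, 0],
  [0, 0, 0],
  [0, 0, 0],
  [0, 0, 0],
  [0, 0, 0],
], roll=[0, 0, 0, 0, 0], jaw=0, newtons=60)

```text
clock: 3.07
position: [0.5898, -0.1989, 0.0117]
ee_rot: [0.829, 0.559, 0.0, 0.0]
ft_force: [-11.2, 2.7, 16.3]
grip_width: 0.306
```

send_rows([
  [0, 0, 0],
  [0, 0, 0],
  [0, 0, 0],
  [0, 0, -10],
  [0, 0, -30],
], roll=[0, 0, 0, 0, 0])

```text
clock: 3.48
position: [0.5876, -0.1983, 0.0393]
ee_rot: [0.829, 0.559, -0.002, -0.002]
ft_force: [0.2, -0.0, -1.8]
grip_width: 0.308
```

The scraper is held (opening 0.31, about 1.7 N lifted). Next I carry it over to the far side of the offcut.

send_rows([
  [0, 0, -35],
  [10, 0, -70],
  [25, -1, -105],
  [45, -1, -135],
  [75, -2, -160],
], roll=[0, 0, 0, 0, 0])

```text
clock: 3.9
position: [0.6156, -0.1306, 0.2043]
ee_rot: [0.83, 0.558, -0.0, 0.001]
ft_force: [1.0, -1.2, -1.4]
grip_width: 0.306
```

send_rows([
  [35, -1, 0],
  [70, -1, 0],
  [105, -2, 0],
  [140, -2, 0],
  [175, -3, 0],
], roll=[0, 0, 0, 0, 0])

```text
clock: 4.32
position: [0.6787, 0.0363, 0.2015]
ee_rot: [0.829, 0.559, -0.0, -0.0]
ft_force: [0.0, -0.1, -1.7]
grip_width: 0.306
```

send_rows([
  [35, -1, 0],
  [70, -1, 0],
  [105, -2, 0],
  [140, -2, 0],
  [175, -3, 0],
], roll=[0, 0, 0, 0, 0])

```text
clock: 4.73
position: [0.7416, 0.1994, 0.2012]
ee_rot: [0.829, 0.559, -0.0, -0.0]
ft_force: [0.7, -0.4, -1.2]
grip_width: 0.303
```

send_rows([
  [30, 0, 0],
  [55, 0, 0],
  [70, 0, 0],
  [76, 0, 0],
  [76, 0, 0],
], roll=[-0.05, -0.1, -0.15, -0.169, -0.169])

```text
clock: 5.15
position: [0.7692, 0.2705, 0.2003]
ee_rot: [0.778, 0.628, -0.001, -0.001]
ft_force: [-0.1, -0.2, -1.4]
grip_width: 0.309
```

```bash
cat > b.py <<'E'
from h import *
# points near scraper in hand, in scraper frame relative to TCP (fwd=-tool x)
def blade(n,zlo=-.15):
    P,im,D=snap(n); o=monitor.get_obs(); q=o['ee_rot']; a=np.arctan2(2*q[0]*q[1],q[0]**2-q[1]**2)
    f=-np.array([np.cos(a),np.sin(a),0]); s=np.array([-f[1],f[0],0]); p=np.array(o['position'])
    W=cloud(P,D)[D>0]-p; return P,im,o,p,f,s,np.c_[W@f,W@s,W[:,2]],im[D>0]
E
python3 - <<'E'
from b import *
for n in('top','scene'):
    P,im,o,p,f,s,L,c=blade(n); cv2.imwrite(f'pics/{n}1.png',im)
    m=(L[:,0]>.045)&(L[:,0]<.15)&(abs(L[:,1])<.045)&(abs(L[:,2])<.06); q=L[m]
    k=np.polyfit(q[:,0],q[:,2],1); print(n,len(q),'pitch',np.degrees(np.arctan(k[0])),'z at tip',np.polyval(k,.115)*1e3,'fwd',np.percentile(q[:,0],[2,99])*1e3,'lat',np.percentile(q[:,1],[2,98])*1e3)
E
```

```text
top 455 pitch -0.6710826095957648 z at tip 0.255930228353978 fwd [ 47.74115079 112.67411546] lat [-28.57568088  25.50976542]
scene 751 pitch 0.7552857269529571 z at tip -0.7429036100081883 fwd [ 46.26390467 113.645608  ] lat [-26.25722601  27.63122739]
```

send_rows([
  [0, 0, 30],
  [0, 0, 60],
  [0, 0, 90],
  [0, 0, 112],
  [0, 0, 123],
], roll=[0, 0, 0, 0, 0])

```text
clock: 5.67
position: [0.769, 0.2654, 0.0749]
ee_rot: [0.78, 0.626, -0.002, 0.0]
ft_force: [-0.5, 1.0, -1.8]
grip_width: 0.305
```

send_rows([
  [0, -8, 0],
  [0, -16, 0],
  [0, -26, 0],
  [0, -38, 0],
  [0, -50, 0],
], roll=[0, 0, 0, 0, 0])

```text
clock: 6.08
position: [0.7218, 0.2776, 0.0799]
ee_rot: [0.78, 0.626, 0.001, 0.001]
ft_force: [0.3, 0.7, -2.1]
grip_width: 0.309
```

send_rows([
  [0, -12, 0],
  [0, -24, 0],
  [0, -36, 0],
  [0, -48, 0],
  [0, -60, 0],
], roll=[0, 0, 0, 0, 0])

```text
clock: 6.5
position: [0.6631, 0.2906, 0.08]
ee_rot: [0.78, 0.626, 0.001, 0.001]
ft_force: [1.3, -0.8, -1.3]
grip_width: 0.31
```

send_rows([
  [0, -12, 0],
  [0, -24, 0],
  [0, -36, 0],
  [0, -48, 0],
  [0, -60, 0],
], roll=[0, 0, 0, 0, 0])

```text
clock: 6.92
position: [0.6042, 0.3037, 0.0799]
ee_rot: [0.78, 0.626, 0.001, 0.001]
ft_force: [0.2, 0.4, -1.5]
grip_width: 0.309
```

```bash
python3 - <<'E'
from h import *
P,im,D=snap('top'); P2,im2,D2=snap('scene')
c=lambda i,x,y,w,h:cv2.resize(i[y:y+h,x:x+w],(400,400),interpolation=cv2.INTER_CUBIC)
cv2.imwrite('pics/push.png',np.hstack([c(im,85,95,150,150),c(im2,260,170,150,150)]))
E
```

```text
(no output)
```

View pics/push.png

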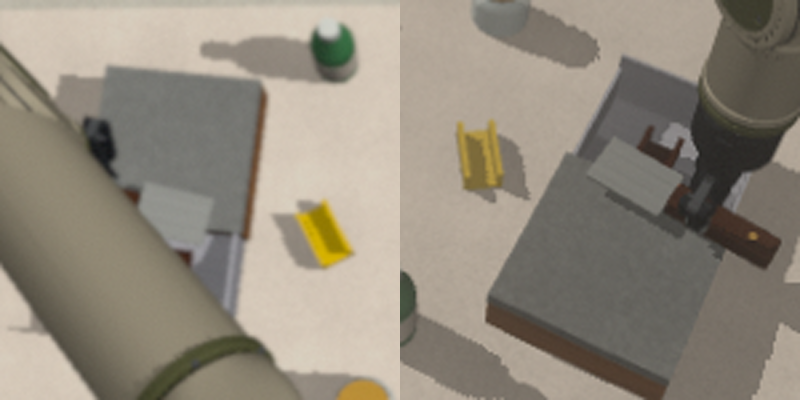

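The blade is at the ledge and the offcut has gone over into the chute. I push a little further, then lift and check it stayed down.

send_rows([
  [0, -8, 0],
  [0, -16, 0],
  [0, -22, 0],
  [0, -22, 0],
  [0, -22, -20],
], roll=[0, 0, 0, 0, 0])

```text
clock: 7.43
position: [0.5804, 0.3083, 0.0949]
ee_rot: [0.779, 0.627, -0.003, -0.0]
ft_force: [-0.5, -1.1, -1.4]
grip_width: 0.306
```

send_rows([
  [0, 0, -30],
  [0, 0, -60],
  [0, 0, -90],
  [0, 0, -120],
  [0, 0, -140],
], roll=[0, 0, 0, 0, 0])

```text
clock: 7.85
position: [0.5829, 0.31, 0.2417]
ee_rot: [0.779, 0.627, 0.002, 0.0]
ft_force: [0.8, -0.4, -1.3]
grip_width: 0.308
```

send_rows([
  [-35, 0, 0],
  [-70, 0, 0],
  [-105, 0, 0],
  [-140, 0, 0],
  [-175, 0, 0],
], roll=[-0.05, -0.15, -0.27, -0.39, -0.51])

```text
clock: 8.27
position: [0.5447, 0.1375, 0.2382]
ee_rot: [0.594, 0.804, -0.0, 0.0]
ft_force: [0.1, -0.2, -0.9]
grip_width: 0.308
```

```bash
python3 - <<'E'
from h import *
o=monitor.get_obs(); print(np.round(o['joint_pos'],2),o['position'],o['ee_rot'])
for n in('scene','top'):
    P,im,D=snap(n); W=cloud(P,D); hsv=cv2.cvtColor(im,cv2.COLOR_BGR2HSV)
    xs=W-[.579,.249,0]; a=-xs[...,0]*.997+xs[...,1]*.077; b=-xs[...,0]*.077-xs[...,1]*.997
    m=(D>0)&(hsv[...,1]>90)&(hsv[...,0]<20)&(hsv[...,2]<130)&(abs(b)<.085)&(a>-.17)&(a<.14)&(W[...,2]<.1)&(W[...,2]>0)
    print(n,m.sum(), np.percentile(a[m],[2,50,98]) if m.any() else '',np.percentile(b[m],[2,98]) if m.any() else '', np.percentile(W[m][:,2],[2,50,98])if m.any() else '')
E
```

```text
[ 0.34  0.28 -0.79  1.59  0.2   1.36 -0.18] [0.54469846 0.13745103 0.23824582] [ 5.94060613e-01  8.04420246e-01 -9.95109399e-05  2.13257513e-04]
scene 31 [0.02297329 0.04088591 0.08453058] [-0.00724541  0.0284514 ] [0.02683959 0.03950352 0.04693865]
top 0
```

The offcut lies in the chute: rust pixels at stand x 23–84, tops 27–47 mm high. The rack's slope axis runs along world +x (mouth towards the robot, roof normal yaw about 2°). The tool can't tilt, so I'll lay the scraper against the rack's 45° roof to pivot it in the grip.

send_rows([
  [-35, -16, 0],
  [-70, -33, 0],
  [-105, -49, 0],
  [-140, -66, 0],
  [-175, -82, 0],
], roll=[0, 0, 0, 0, 0])

```text
clock: 8.78
position: [0.5167, -0.0537, 0.2387]
ee_rot: [0.596, 0.803, 0.0, 0.0]
ft_force: [1.2, 0.3, -1.2]
grip_width: 0.306
```

send_rows([
  [-37, -17, 0],
  [-74, -34, 0],
  [-111, -52, 0],
  [-148, -69, 0],
  [-184, -86, 0],
], roll=[-0.12, -0.24, -0.36, -0.48, -0.6])

```text
clock: 9.2
position: [0.4897, -0.2419, 0.2387]
ee_rot: [0.344, 0.939, -0.0, 0.0]
ft_force: [1.5, -0.1, -2.2]
grip_width: 0.309
```

send_rows([
  [0, 0, 0],
  [0, 0, 0],
  [0, 0, 0],
  [0, 0, 0],
  [0, 0, 0],
], roll=[-0.12, -0.24, -0.36, -0.48, -0.6])

```text
clock: 9.62
position: [0.4902, -0.2404, 0.2384]
ee_rot: [0.051, 0.999, -0.0, 0.0]
ft_force: [-0.5, -0.2, -1.2]
grip_width: 0.307
```

send_rows([
  [0, 0, 0],
  [0, 0, 0],
  [0, 0, 0],
  [0, 0, 0],
  [0, 0, 0],
], roll=[-0.107, -0.107, -0.107, -0.107, -0.107])

```text
clock: 10.03
position: [0.49, -0.2404, 0.2384]
ee_rot: [0.002, 1.0, -0.0, 0.0]
ft_force: [-0.2, 0.3, -0.7]
grip_width: 0.304
```

```bash
python3 - <<'E'
from b import *
o=monitor.get_obs(); q=o['ee_rot']; print(np.round(o['joint_pos'],2),o['position'],np.degrees(np.arctan2(2*q[0]*q[1],q[0]**2-q[1]**2)),o['clock'])
E
```

```text
[ 0.96  0.22 -0.67  1.63  0.14  1.34  1.84] [ 0.49002148 -0.24035342  0.23837434] 179.76925908213923 10.0333
```

send_rows([
  [0, -8, 25],
  [0, -16, 50],
  [0, -25, 70],
  [0, -25, 85],
  [0, -25, 88],
], roll=[-0.02, -0.039, -0.039, -0.039, -0.039])

```text
clock: 10.45
position: [0.4884, -0.2653, 0.1475]
ee_rot: [-0.017, 1.0, 0.001, -0.002]
ft_force: [-0.7, -0.4, -1.3]
grip_width: 0.307
```

send_rows([
  [0, 0, 4],
  [0, 0, 8],
  [0, 0, 12],
  [0, 0, 16],
  [0, 0, 20],
], roll=[0, 0, 0, 0, 0], newtons=20)

```text
clock: 10.87
position: [0.4904, -0.2654, 0.1307]
ee_rot: [-0.019, 1.0, -0.0, 0.001]
ft_force: [3.9, -0.3, 7.6]
grip_width: 0.309
```

send_rows([
  [0, 0, 2],
  [0, 0, 4],
  [0, 0, 6],
  [0, 0, 8],
  [0, 0, 10],
], roll=[0, 0, 0, 0, 0])

```text
clock: 11.28
position: [0.4944, -0.2654, 0.1241]
ee_rot: [-0.019, 1.0, -0.002, 0.005]
ft_force: [9.7, 1.8, 17.6]
grip_width: 0.306
```

```bash
cat > pitch.py <<'E'
from b import *
import sys
for n in sys.argv[1:]:
    P,im,o,p,f,s,L,c=blade(n); cv2.imwrite(f'pics/{n}_{o["clock"]:.1f}.png',im)
    hs=cv2.cvtColor(c[None],cv2.COLOR_BGR2HSV)[0].astype(int)
    m=(L[:,0]>.02)&(L[:,0]<.13)&(abs(L[:,1])<.024)&(L[:,2]>-.11)&(L[:,2]<.03)&(hs[:,1]<50)&(p[2]+L[:,2]>.006); q=L[m]
    if len(q)<20: print(n,'few',len(q)); continue
    (vx,vz,x0,z0)=cv2.fitLine(np.float32(q[:,[0,2]]),cv2.DIST_HUBER,0,.01,.01).ravel()
    print(n,len(q),'p',p,'pitch',np.degrees(np.arctan(vz/vx)),'pt mm',x0*1e3,z0*1e3,'fwd',np.percentile(q[:,0],[2,99])*1e3,'z',np.percentile(q[:,2],[1,99])*1e3,'lat',np.percentile(L[(L[:,0]>.04)&(L[:,0]<.12)&(hs[:,1]<50)&(abs(L[:,1])<.04)&(abs(L[:,2]-z0-(L[:,0]-x0)*vz/vx)<.006)][:,1],[2,98])*1e3)
E
python3 pitch.py scene top
```

```text
scene 392 p [ 0.49451064 -0.26535009  0.12380455] pitch -10.544241 pt mm 71.93763 -13.329207 fwd [ 32.35388009 111.42513051] z [-22.6870219   -3.22077113] lat [-26.48140573  27.07904198]
top 365 p [ 0.49447797 -0.26536701  0.12391314] pitch -10.727922 pt mm 75.280396 -12.14534 fwd [ 32.82719398 110.588311  ] z [-21.32392848  -1.92954532] lat [-25.26068518  28.20200509]
```

The pivot works: the nose is 10.6° down in both views. I keep pressing down, moving slightly forward.

send_rows([
  [-2, 0, 2],
  [-4, 0, 4],
  [-5, 0, 6],
  [-6, 0, 8],
  [-7, 0, 10],
], roll=[0, 0, 0, 0, 0])

```text
clock: 11.8
position: [0.4997, -0.2652, 0.1129]
ee_rot: [-0.019, 1.0, -0.001, 0.003]
ft_force: [1.4, 0.9, 13.2]
grip_width: 0.307
```

send_rows([
  [0, 0, 2],
  [0, 0, 4],
  [0, 0, 6],
  [0, 0, 7],
  [0, 0, 8],
], roll=[0, 0, 0, 0, 0])

```text
clock: 12.22
position: [0.5011, -0.2651, 0.1054]
ee_rot: [-0.019, 1.0, -0.001, 0.004]
ft_force: [9.6, 2.5, 10.3]
grip_width: 0.306
```

```bash
python3 pitch.py scene top
```

```text
scene 394 p [ 0.50109061 -0.26517765  0.10531214] pitch -36.640522 pt mm 51.851498 -39.46439 fwd [21.17118049 83.75001367] z [-63.90601862 -14.20364245] lat [-26.04763266  27.68808544]
top 201 p [ 0.50107444 -0.26517086  0.10537851] pitch -36.75409 pt mm 64.34531 -47.16987 fwd [27.10480922 82.35610217] z [-61.71413005 -16.46417063] lat [-23.65856651  28.57009489]
```

send_rows([
  [0, 0, 1],
  [0, 0, 2],
  [0, 0, 3],
  [0, 0, 4],
  [0, 0, 5],
], roll=[0, 0, 0, 0, 0])

```text
clock: 12.73
position: [0.5012, -0.2651, 0.1005]
ee_rot: [-0.019, 1.0, -0.001, 0.004]
ft_force: [8.5, 0.8, 11.9]
grip_width: 0.31
```

```bash
python3 pitch.py scene top
```

```text
scene 362 p [ 0.50113854 -0.26515505  0.10035726] pitch -43.863117 pt mm 46.44122 -45.936047 fwd [21.10619114 74.13061018] z [-71.75265814 -14.80926508] lat [-32.60186069  32.4252518 ]
top 149 p [ 0.50115667 -0.26517884  0.1004737 ] pitch -43.863087 pt mm 55.341137 -52.30873 fwd [25.61485172 72.04785002] z [-70.87398407 -21.06526984] lat [-35.84225897  35.66154498]
```

send_rows([
  [0, 0, 1],
  [0, 0, 1],
  [0, 0, 2],
  [0, 0, 2],
  [0, 0, 2],
], roll=[0, 0, 0, 0, 0])

```text
clock: 13.25
position: [0.5014, -0.2653, 0.0989]
ee_rot: [-0.019, 1.0, -0.002, 0.005]
ft_force: [8.2, 1.6, 14.5]
grip_width: 0.309
```

```bash
python3 pitch.py scene top; ls pics
```

```text
scene 345 p [ 0.50144168 -0.26527071  0.09894586] pitch -45.42268 pt mm 45.685772 -48.606747 fwd [20.93277388 70.46297029] z [-75.46459293 -19.55171713] lat [-33.49190082  32.72752952]
top 136 p [ 0.50142417 -0.265265    0.09893852] pitch -44.8839 pt mm 50.657097 -51.20536 fwd [25.86571043 96.27889007] z [-85.65564663 -23.87300685] lat [-35.81419804  34.77253568]
crop.png
push.png
scene0.png
scene0b.png
scene1.png
scene_11.3.png
scene_12.3.png
scene_12.8.png
scene_13.3.png
top0.png
top0b.png
top1.png
top_11.4.png
top_12.3.png
top_12.8.png
top_13.3.png
w1.png
```

The scraper is flush on the roof at −45.2°, which also gives the slot plane by feel (plane 403.4 against 403.3 from the cameras). I lock the grip, lift, and go round to hover above the lip.

send_rows([
  [0, 0, 0],
  [0, 0, 0],
  [-3, 0, -4],
  [-7, 0, -15],
  [-10, 0, -30],
], roll=[0, 0, 0, 0, 0], newtons=50)

```text
clock: 13.77
position: [0.5063, -0.2645, 0.1251]
ee_rot: [-0.019, 1.0, 0.001, -0.001]
ft_force: [0.3, -0.7, -0.9]
grip_width: 0.309
```

send_rows([
  [0, 0, -30],
  [0, 0, -60],
  [0, 0, -85],
  [0, 0, -105],
  [0, 0, -115],
], roll=[0, 0, 0, 0, 0])

```text
clock: 14.18
position: [0.5076, -0.265, 0.2435]
ee_rot: [-0.019, 1.0, -0.001, 0.001]
ft_force: [1.0, -0.4, -2.2]
grip_width: 0.305
```

send_rows([
  [25, 0, 0],
  [55, 0, 0],
  [90, 0, 0],
  [125, 0, 0],
  [150, 0, 0],
], roll=[0, 0, 0, 0, 0])

```text
clock: 14.6
position: [0.354, -0.2704, 0.2396]
ee_rot: [-0.018, 1.0, 0.0, -0.001]
ft_force: [-0.0, -0.0, -0.9]
grip_width: 0.311
```

```bash
python3 pitch.py scene top; python3 - <<'E'
from h import *
o=monitor.get_obs(); print(np.round(o['joint_pos'],2),o['position'],o['ee_rot'])
P,im,D=snap('top'); P2,im2,D2=snap('scene')
c=lambda i,x,y:cv2.resize(i[y:y+100,x:x+100],(400,400),interpolation=cv2.INTER_CUBIC)
cv2.imwrite('pics/hov.png',np.hstack([c(im,265,180),c(im2,160,90)]))
E
```

```text
scene 384 p [ 0.35062043 -0.27134631  0.239681  ] pitch -43.933094 pt mm 47.708282 -45.388542 fwd [21.22501691 76.64298281] z [-72.23498402 -16.62212206] lat [-25.08612478  28.0882873 ]
top 341 p [ 0.35303632 -0.27133427  0.23997872] pitch -44.115658 pt mm 50.891285 -52.820545 fwd [21.7003606  68.36348081] z [-70.29447451 -23.46434216] lat [-26.09521897  26.78756616]
[ 1.18 -0.05 -0.6   1.86 -0.02  1.32  2.19] [ 0.35303632 -0.27133427  0.23997872] [-1.64342731e-02  9.99864015e-01 -3.97367558e-04 -1.30726525e-03]
```

View pics/hov.png

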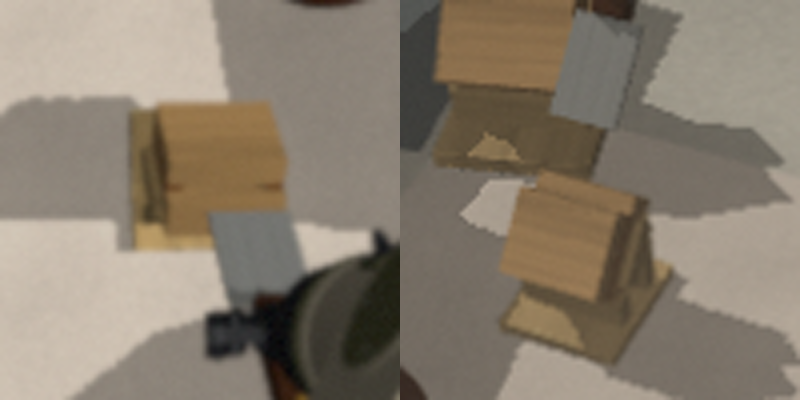

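send_rows([
  [-2, 0, 10],
  [-5, 0, 20],
  [-7, 0, 30],
  [-10, 0, 40],
  [-10, 0, 43],
], roll=[0, 0, 0, 0, 0])

```text
clock: 15.22
position: [0.3671, -0.269, 0.1948]
ee_rot: [-0.019, 1.0, 0.001, -0.001]
ft_force: [-0.4, -0.2, -1.9]
grip_width: 0.309
```

send_rows([
  [0, 0, 0],
  [0, 0, 0],
  [1, 0, 1],
  [2, 0, 2],
  [3, 0, 3],
], roll=[0, 0, 0, 0, 0])

```text
clock: 15.63
position: [0.364, -0.2704, 0.1946]
ee_rot: [-0.019, 1.0, -0.0, 0.0]
ft_force: [-0.1, 0.3, -1.6]
grip_width: 0.305
```

```bash
python3 - <<'E'
from h import *
o=monitor.get_obs(); print(o['position'],o['ee_rot'],o['ft_force'])
E
```

```text
[ 0.36395267 -0.27035333  0.19461018] [-1.86668067e-02  9.99825681e-01 -3.21430811e-04  2.33428128e-04] [-0.06686041  0.29395575 -1.56868329]
```

send_rows([
  [2, 0, 0],
  [4, 0, 1],
  [5, 0, 2],
  [6, 0, 3],
  [7, 0, 3],
], roll=[0, 0, 0, 0, 0])

```text
clock: 16.05
position: [0.3568, -0.2704, 0.1911]
ee_rot: [-0.019, 1.0, 0.0, -0.0]
ft_force: [0.5, 0.4, -1.6]
grip_width: 0.31
```

send_rows([
  [1, 0, 0],
  [1, 0, 1],
  [1, 0, 1],
  [2, 0, 1],
  [2, 0, 2],
], roll=[0, 0, 0, 0, 0])

```text
clock: 16.47
position: [0.355, -0.2705, 0.1894]
ee_rot: [-0.019, 1.0, -0.0, 0.0]
ft_force: [0.9, 0.1, -1.3]
grip_width: 0.31
```

send_rows([
  [0.5, 0, 0.5],
  [0.5, 0, 0.5],
  [1, 0, 1],
  [1, 0, 1],
  [1, 0, 1],
], roll=[0, 0, 0, 0, 0])

```text
clock: 16.88
position: [0.354, -0.2705, 0.1883]
ee_rot: [-0.019, 1.0, -0.0, 0.0]
ft_force: [-0.4, -1.1, -1.9]
grip_width: 0.306
```

No contact yet where I predicted it, so I measure the blade's top face against the roof plane in the same pictures. That cancels the calibration error.

```bash
cat > rel.py <<'E'
from b import *
a=np.radians(2.2); X=np.array([np.cos(a),np.sin(a),0]); Yl=np.array([-X[1],X[0],0])
for n in('scene','top'):
    P,im,D=snap(n); o=monitor.get_obs(); cv2.imwrite(f'pics/{n}_{o["clock"]:.1f}.png',im)
    W=cloud(P,D)[D>0]; c=im[D>0]; S=cv2.cvtColor(c[None],cv2.COLOR_BGR2HSV)[0][:,1].astype(int)
    x,y,z=W@X,W@Yl,W[:,2]; u,v=(x-z)*.7071,(x+z)*.7071; y0=-.2822
    r=(S>60)&(abs(y-y0)<.035)&(u>.25)&(u<.29)&(abs(v-.400)<.008)
    b=(S<45)&(abs(y-y0)<.035)&(u>.14)&(u<.26)&(v>.36)&(v<.42)
    rv=np.median(v[r]); k=np.polyfit(u[b],v[b],1) if b.sum()>10 else [0,0]
    print(n,'roof v',rv*1e3,r.sum(),'slope',np.degrees(np.arctan(np.polyfit(u[r],v[r],1)[0])),'| blade n',b.sum(),'dpitch',np.degrees(np.arctan(k[0])),'v at u190/225 rel roof',(np.polyval(k,[.19,.225])-rv)*1e3,'u',np.percentile(u[b],[1,50,99])*1e3,'y',(np.percentile(y[b],[2,98])-y0)*1e3)
    rr=(S>60)&(abs(y-y0)<.06)&(abs(v-rv)<.003)&(u>.22); print('  roof u',np.percentile(u[rr],[1,99])*1e3,'y',(np.percentile(y[rr],[1,99])-y0)*1e3)
    lp=(S>60)&(abs(y-y0)<.05)&(u<.25)&(u>.19)&(v<rv-.015)&(z>.06); print('  lip-ish',lp.sum(),np.percentile(v[lp]-rv,[5,50,95])*1e3 if lp.any() else'',np.percentile(u[lp],[2,98])*1e3 if lp.any() else'')
print(o['position'])
E
python3 rel.py; python3 - <<'E'
import sys; sys.path.insert(0,'.')
from h import *
z=np.load('top0.npz'); P=eyes.camera_params('top'); im,D=z['im'],z['D']; W=cloud(P,D)[D>0]
a=np.radians(2.2); X=np.array([np.cos(a),np.sin(a),0]); Yl=np.array([-X[1],X[0],0]); x,y,zz=W@X,W@Yl,W[:,2]; u,v=(x-zz)*707.1,(x+zz)*707.1
m=(abs(y+.2822)<.025)&(zz>.05)&(x<.5)&(x>.35)
o=np.argsort(u[m]); print(np.round(np.c_[u[m],v[m]][o][::12]).astype(int).tolist())
E
```

```text
scene roof v 401.8338092550284 274 slope 1.1187203734545135 | blade n 403 dpitch 1.4759815699000134 v at u190/225 rel roof [-26.30043642 -25.39861109] u [141.13008914 175.70691875 211.13652918] y [-28.42979409  26.29565625]
  roof u [236.67101687 303.19144489] y [-44.06120917  40.46046186]
  lip-ish 186 [-46.90259732 -27.08311901 -22.19740392] [220.41818961 247.73968891]
top roof v 403.418781730943 220 slope -0.3016063651532365 | blade n 358 dpitch 1.2476597007612762 v at u190/225 rel roof [-26.54953624 -25.78726381] u [141.37674153 174.12139426 209.20762102] y [-27.03245183  25.94996189]
  roof u [ 232.93675409 1473.23991646] y [-44.38184858  40.38790269]
  lip-ish 348 [-50.81985992 -27.5919058  -17.13566428] [216.77422864 247.86013938]
[ 0.35403505 -0.27052625  0.188369  ]
[[216, 359], [217, 350], [217, 378], [218, 369], [218, 361], [219, 361], [219, 354], [219, 357], [220, 353], [220, 366], [221, 367], [221, 363], [223, 376], [224, 375], [228, 379], [231, 404], [232, 394], [233, 378], [233, 397], [234, 386], [234, 386], [234, 377], [235, 377], [235, 404], [235, 376], [236, 402], [238, 378], [239, 404], [240, 403], [243, 404], [245, 402], [248, 404], [251, 405], [254, 402], [257, 403], [260, 404], [263, 404], [266, 403], [270, 403], [273, 405], [276, 402], [280, 402], [283, 405], [286, 402], [289, 403], [293, 403], [296, 404], [299, 402], [303, 402]]
```

The pictures explain it: the handle slid about 10 mm in the grip during the pivot. The tip (u≈211) is still short of the lip (u 218.5–233.5) and sits 4.6 mm under mid-gap. I raise it 8 mm along the normal and advance it over the lip.

send_rows([
  [-2, 0, -2],
  [-4, 0, -4],
  [-6, 0, -6],
  [-6, 0, -6],
  [-6, 0, -6],
], roll=[0, 0, 0, 0, 0])

```text
clock: 17.4
position: [0.3603, -0.2703, 0.1945]
ee_rot: [-0.019, 1.0, -0.0, 0.0]
ft_force: [-0.5, -0.8, -1.2]
grip_width: 0.306
```

send_rows([
  [-3, 0, 3],
  [-6, 0, 6],
  [-8, 0, 8],
  [-10, 0, 10],
  [-10, 0, 10],
], roll=[0, 0, 0, 0, 0])

```text
clock: 17.82
position: [0.3702, -0.2696, 0.1837]
ee_rot: [-0.019, 1.0, 0.0, -0.0]
ft_force: [-1.0, -0.4, -1.8]
grip_width: 0.304
```

```bash
python3 rel.py
```

```text
scene roof v 401.6888208712678 279 slope 0.44533858018740713 | blade n 447 dpitch 1.3455011275520181 v at u190/225 rel roof [-18.21400533 -17.39193435] u [147.19436509 185.65425117 224.97385869] y [-27.39271689  25.96914503]
  roof u [235.97010085 303.13116578] y [-44.48840913  40.37726272]
  lip-ish 138 [-45.78967501 -26.95275316 -21.36165124] [221.08012872 248.53512709]
top roof v 403.2886526429074 211 slope -0.4365642628854009 | blade n 358 dpitch 1.0643989156792941 v at u190/225 rel roof [-18.23106361 -17.5807845 ] u [143.5016147  185.90697251 221.99277086] y [-25.89555312  26.20745267]
  roof u [ 232.62354967 1469.78988415] y [-44.23700564  41.05088261]
  lip-ish 235 [-53.03620453 -27.53169524 -16.45615199] [216.31155595 246.85060506]
[ 0.36999762 -0.26982456  0.18417029]
```

send_rows([
  [1, -1, 1],
  [2, -1.5, 2],
  [2.5, -1.5, 2.5],
  [3, -1.5, 3],
  [3, -1.5, 3],
], roll=[0, 0, 0, 0, 0])

```text
clock: 18.33
position: [0.3668, -0.2716, 0.1813]
ee_rot: [-0.019, 1.0, -0.0, -0.0]
ft_force: [-0.3, -0.2, -0.8]
grip_width: 0.307
```

send_rows([
  [0.5, 0, 0.5],
  [0.5, 0, 0.5],
  [1, 0, 1],
  [1, 0, 1],
  [1, 0, 1],
], roll=[0, 0, 0, 0, 0])

```text
clock: 18.75
position: [0.3661, -0.2716, 0.1804]
ee_rot: [-0.019, 1.0, -0.0, 0.0]
ft_force: [-0.4, 0.2, -0.9]
grip_width: 0.307
```

```bash
python3 rel.py
```

```text
scene roof v 402.0448436237659 277 slope -0.6643179243006886 | blade n 443 dpitch 1.2606964290357479 v at u190/225 rel roof [-23.61693927 -22.84669934] u [146.76405225 185.29646263 224.39409409] y [-29.35437931  25.12903137]
  roof u [236.64818348 303.24251557] y [-43.76661464  40.61857447]
  lip-ish 144 [-46.04905398 -27.18271189 -22.20186381] [221.05917548 248.65717409]
top roof v 403.30255758444946 212 slope 0.20388951035324107 | blade n 367 dpitch 1.3219229919127016 v at u190/225 rel roof [-23.61646225 -22.80880213] u [144.22374361 186.7420348  222.92643446] y [-27.91419467  24.56458081]
  roof u [ 232.33778493 1470.72368166] y [-44.16358819  41.41356599]
  lip-ish 261 [-52.60315756 -27.24144423 -16.54709337] [216.9552085 246.7394985]
[ 0.36614852 -0.27158338  0.18040016]
```

send_rows([
  [0.5, 0, 0.5],
  [0.5, 0, 0.5],
  [0.5, 0, 0.5],
  [1, 0, 1],
  [1, 0, 1],
], roll=[0, 0, 0, 0, 0])

```text
clock: 19.27
position: [0.3653, -0.2717, 0.1795]
ee_rot: [-0.019, 1.0, -0.0, 0.0]
ft_force: [1.4, 0.6, 1.0]
grip_width: 0.307
```

```bash
python3 - <<'E'
from h import *
for _ in range(4):
    eyes.camera('wrist'); o=monitor.get_obs(); print(o['position'],o['ft_force'],o['torque'])
E
```

```text
[ 0.36528314 -0.27163322  0.17950674] [1.54326374 0.06362621 0.93506805] [ 0.1046836  -0.51809483  0.06587406]
[ 0.36528863 -0.27165762  0.17951655] [1.51736368 0.51076706 1.64913583] [ 0.05435975 -0.49991842  0.05429377]
[ 0.3652606  -0.27164634  0.17948145] [1.16365178 0.58340731 1.35929543] [ 0.01749301 -0.56810845  0.05607236]
[ 0.36526195 -0.27163385  0.17947957] [1.03798963 0.04995511 1.17259119] [ 0.02778807 -0.58120456  0.0157022 ]
```

Lip contact felt (about +2.7 N in z, +1.4 N in x). I raise about 1.7 mm to mid-gap and slide in gently.

send_rows([
  [-1.2, 0, -1.2],
  [-3, 0, 0.6],
  [-5, 0, 2.6],
  [-7, 0, 4.6],
  [-9, 0, 6.6],
], roll=[0, 0, 0, 0, 0])

```text
clock: 19.88
position: [0.3742, -0.2712, 0.1724]
ee_rot: [-0.019, 1.0, 0.0, -0.0]
ft_force: [0.3, -0.1, -0.6]
grip_width: 0.305
```

send_rows([
  [-1, 0, 1],
  [-2, 0, 2],
  [-3, 0, 3],
  [-4, 0, 4],
  [-5, 0, 5],
], roll=[0, 0, 0, 0, 0])

```text
clock: 20.3
position: [0.3791, -0.2711, 0.1677]
ee_rot: [-0.019, 1.0, -0.0, 0.0]
ft_force: [0.5, -0.6, -0.6]
grip_width: 0.307
```

```bash
python3 rel.py
```

```text
scene roof v 401.7810439421495 274 slope 0.5197158765149635 | blade n 408 dpitch -2.252821974257537 v at u190/225 rel roof [-22.35459266 -23.73147292] u [141.06839271 197.22892288 233.74731854] y [-29.75692446  24.44411329]
  roof u [236.11163752 303.22638462] y [-43.5390232   40.32257679]
  lip-ish 94 [-49.03575604 -27.36969372 -20.38464644] [220.9694499  249.18766208]
top roof v 403.08996884456417 214 slope -0.7856178504100877 | blade n 313 dpitch 1.2940231689638426 v at u190/225 rel roof [-23.3308281 -22.5402199] u [163.02577404 203.09016037 235.51614125] y [-27.26991861  24.35821368]
  roof u [ 232.63867186 1471.3932834 ] y [-43.95337444  40.53595149]
  lip-ish 201 [-53.7833661  -28.75222106 -16.13586789] [217.12755554 247.00956224]
[ 0.37921282 -0.2710266   0.16760842]
```

The tip is about 8 mm inside the mouth with no force. Continuing.

send_rows([
  [-2, 0, 2],
  [-4, 0, 4],
  [-6, 0, 6],
  [-8, 0, 8],
  [-10, 0, 10],
], roll=[0, 0, 0, 0, 0])

```text
clock: 20.82
position: [0.3894, -0.2707, 0.1576]
ee_rot: [-0.019, 1.0, -0.0, 0.0]
ft_force: [1.3, 0.5, 0.4]
grip_width: 0.307
```

send_rows([
  [-2, 0, 2],
  [-4, 0, 4],
  [-6, 0, 6],
  [-8, 0, 8],
  [-10, 0, 10],
], roll=[0, 0, 0, 0, 0])

```text
clock: 21.23
position: [0.3995, -0.2704, 0.1478]
ee_rot: [-0.019, 1.0, -0.0, 0.0]
ft_force: [1.9, -0.2, 3.5]
grip_width: 0.308
```

```bash
python3 rel.py
```

```text
scene roof v 401.58349896324927 274 slope 1.0948290032192964 | blade n 314 dpitch -19.68816973435684 v at u190/225 rel roof [-13.69113114 -26.21479288] u [144.02355064 205.39587705 233.6883922 ] y [-29.4613071   24.59307776]
  roof u [236.18413051 303.38924114] y [-43.9649281   39.69547792]
  lip-ish 94 [-46.81919605 -28.1587546  -19.05783258] [220.72670253 249.19430704]
top roof v 403.20989596687065 218 slope -0.6339553814223345 | blade n 160 dpitch 4.513724482892621 v at u190/225 rel roof [-24.83237231 -22.06937667] u [149.06535303 217.18174808 236.3780121 ] y [-23.64800493  24.27519076]
  roof u [ 232.25677308 1467.86395583] y [-44.16982579  40.79538395]
  lip-ish 158 [-52.54729328 -29.20481891 -16.03074691] [217.85050215 247.87302457]
[ 0.3997014  -0.27029904  0.14762111]
```

send_rows([
  [-2, 0, 1],
  [-4, 0, 3],
  [-6, 0, 5],
  [-7, 0, 6],
  [-8, 0, 7],
], roll=[0, 0, 0, 0, 0], newtons=30)

```text
clock: 21.75
position: [0.4073, -0.27, 0.1407]
ee_rot: [-0.019, 1.0, -0.0, 0.0]
ft_force: [1.3, 0.7, 4.2]
grip_width: 0.309
```

send_rows([
  [-1, 0, 1],
  [-2, 0, 2],
  [-3, 0, 3],
  [-4, 0, 4],
  [-5, 0, 5],
], roll=[0, 0, 0, 0, 0])

```text
clock: 22.17
position: [0.4123, -0.2699, 0.1358]
ee_rot: [-0.019, 1.0, -0.0, 0.0]
ft_force: [1.6, -0.5, 5.1]
grip_width: 0.301
```

send_rows([
  [-0.5, 0, 0.5],
  [-1, 0, 1],
  [-1, 0, 1],
  [-1.5, 0, 1.5],
  [-1.5, 0, 1.5],
], roll=[0, 0, 0, 0, 0])

```text
clock: 22.58
position: [0.4139, -0.2699, 0.1344]
ee_rot: [-0.019, 1.0, -0.0, 0.0]
ft_force: [3.7, -0.3, 4.5]
grip_width: 0.305
```

send_rows([
  [-0.5, 0, 0.5],
  [-1, 0, 1],
  [-1, 0, 1],
  [-1.5, 0, 1.5],
  [-1.5, 0, 1.5],
], roll=[0, 0, 0, 0, 0])

```text
clock: 23.0
position: [0.4154, -0.2698, 0.1329]
ee_rot: [-0.019, 1.0, -0.0, 0.0]
ft_force: [2.6, 0.0, 5.1]
grip_width: 0.305
```

send_rows([
  [-0.5, 0, 0.5],
  [-1, 0, 1],
  [-1, 0, 1],
  [-1.5, 0, 1.5],
  [-1.5, 0, 1.5],
], roll=[0, 0, 0, 0, 0])

```text
clock: 23.42
position: [0.4159, -0.2699, 0.1324]
ee_rot: [-0.019, 1.0, -0.0, -0.001]
ft_force: [-7.5, 4.1, 21.1]
grip_width: 0.31
```

```bash
python3 - <<'E'
from b import *
a=np.radians(2.2); X=np.array([np.cos(a),np.sin(a),0]); Yl=np.array([-X[1],X[0],0])
o=monitor.get_obs(); print(o['ft_force'],o['torque'])
P,im,D=snap('top'); P2,im2,D2=snap('scene')
c=lambda i,x,y:cv2.resize(i[y:y+80,x:x+80],(400,400),interpolation=cv2.INTER_CUBIC)
cv2.imwrite('pics/ins.png',np.hstack([c(im,265,195),c(im2,170,100)]))
for P,im,D in((P,im,D),(P2,im2,D2)):
    W=cloud(P,D)[D>0]; hs=cv2.cvtColor(im[D>0][None],cv2.COLOR_BGR2HSV)[0].astype(int); x,y,z=W@X,W@Yl,W[:,2]; u,v=(x-z)*707.1,(x+z)*707.1
    b=(hs[:,1]<45)&(abs(y+.2822)<.032)&(v>370)&(v<392)&(u>180)&(u<245)
    print(b.sum(),np.percentile(u[b],[1,5,50,95,99]) if b.any() else '')
E
```

```text
[-7.46753568  4.07745055 21.083178  ] [0.75732957 1.41308336 0.03939275]
50 [210.33606975 213.45784147 226.62005935 235.97120262 236.92031581]
109 [182.36918077 193.76058934 223.91741467 233.30135784 234.18391705]
```

View pics/ins.png

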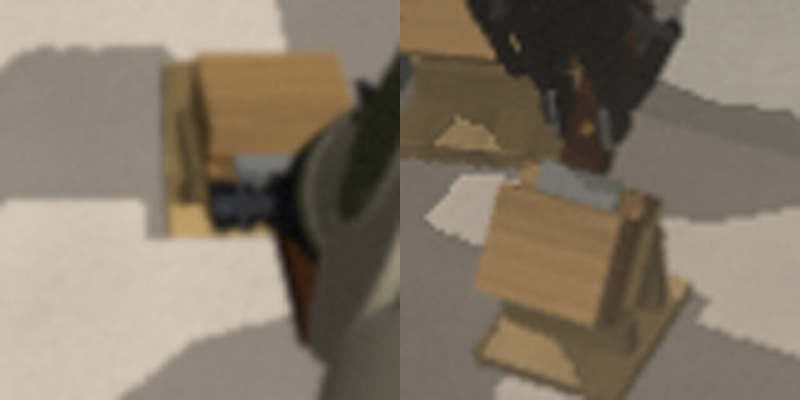

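The stop was felt at about 21 N along the bed. TCP travel puts the tip at u≈293.4 (stop 293.5), and roughly 20–25 mm of blade still shows. I ease off slightly, release and lift away.

send_rows([
  [0.5, 0, -0.5],
  [0.5, 0, -0.5],
  [0.5, 0, -0.5],
  [0.5, 0, -0.5],
  [0.5, 0, -0.5],
], roll=[0, 0, 0, 0, 0])

```text
clock: 23.93
position: [0.4159, -0.2699, 0.1324]
ee_rot: [-0.019, 1.0, -0.0, -0.0]
ft_force: [-2.3, 2.9, 13.7]
grip_width: 0.311
```

send_rows([
  [0, 0, 0],
  [0, 0, 0],
  [0, 0, 0],
  [0, 0, 0],
  [0, 0, 0],
], roll=[0, 0, 0, 0, 0], jaw=1.0)

```text
clock: 24.35
position: [0.4156, -0.2696, 0.1313]
ee_rot: [-0.019, 1.0, 0.0, -0.0]
ft_force: [0.0, -0.4, 0.4]
grip_width: 0.984
```

send_rows([
  [0, 0, 0],
  [0, 0, -5],
  [0, 0, -15],
  [0, 0, -30],
  [0, 0, -50],
], roll=[0, 0, 0, 0, 0])

```text
clock: 24.77
position: [0.4156, -0.2693, 0.1823]
ee_rot: [-0.019, 1.0, 0.0, -0.0]
ft_force: [0.2, -0.3, 0.1]
grip_width: 1.001
```

send_rows([
  [0, 0, -30],
  [0, 0, -60],
  [0, 0, -90],
  [0, 0, -115],
  [0, 0, -130],
], roll=[0, 0, 0, 0, 0])

```text
clock: 25.18
position: [0.4167, -0.2697, 0.3159]
ee_rot: [-0.019, 1.0, -0.001, 0.002]
ft_force: [0.5, -0.9, -0.5]
grip_width: 1.0
```

send_rows([
  [0, 30, 0],
  [0, 60, 0],
  [0, 95, 0],
  [0, 130, 0],
  [0, 160, 0],
], roll=[0, 0, 0, 0, 0])

```text
clock: 25.6
position: [0.4098, -0.1072, 0.3127]
ee_rot: [-0.019, 1.0, -0.0, 0.0]
ft_force: [0.5, 1.0, 0.0]
grip_width: 0.999
```

```bash
python3 - <<'E'
from b import *
a=np.radians(2.2); X=np.array([np.cos(a),np.sin(a),0]); Yl=np.array([-X[1],X[0],0])
S=[(n,)+snap(n) for n in('top','scene')]
cv2.imwrite('pics/fin.png',np.hstack([cv2.resize(S[0][2],(400,300)),cv2.resize(S[1][2],(400,300))]))
bx={'top':dict(jar=(320,365,370,410),bot=(310,155,345,200),wheel=(500,205,582,290)),'scene':dict(jar=(440,232,490,290),bot=(375,410,420,475),wheel=(180,270,265,350))}
for n,P,im,D in S:
    Wf=cloud(P,D); W=Wf[D>0]; hs=cv2.cvtColor(im[D>0][None],cv2.COLOR_BGR2HSV)[0].astype(int); x,y,z=W@X,W@Yl,W[:,2]; u,v=(x-z)*707.1,(x+z)*707.1
    near=(abs(y+.2822)<.035)&(v>365)&(v<405)&(z<.26)
    b=near&(hs[:,1]<45)&(u>190)&(u<245); h=near&(u>60)&(u<225)&(hs[:,1]>60)&(hs[:,2]<130)&(z>.12)
    print(n,'blade u',np.percentile(u[b],[1,5,95,99]),b.sum(),'handle u',np.percentile(u[h],[1,50,99]),'v',np.percentile(v[h],[5,50,95]),'pitch',np.degrees(np.arctan(np.polyfit(u[h],v[h],1)[0])),h.sum())
    for k,(p,q,r,t) in bx[n].items():
        w=Wf[int(q/1.5625):int(t/1.5625),int(p/1.5625):int(r/1.5625)].reshape(-1,3); w=w[w[:,2]>.012]; print('  ',k,np.round(cv2.minAreaRect(np.float32(w[:,:2]*1000))[0]))
    dx=W-[.579,.249,0]; A=-dx[:,0]*.997+dx[:,1]*.077; B=-dx[:,0]*.077-dx[:,1]*.997
    m=(hs[:,1]>90)&(hs[:,0]<20)&(hs[:,2]<130)&(abs(B)<.085)&(A>-.17)&(A<.14)&(z<.1); print('   offcut',m.sum(),np.percentile(A[m],[2,98]),np.percentile(B[m],[2,98]),np.percentile(z[m],[2,98]))
print(monitor.get_obs()['ft_force'],monitor.get_obs()['clock'])
E
```

```text
Traceback (most recent call last):
IndexError: index -1 is out of bounds for axis 0 with size 0
```

View pics/fin.png

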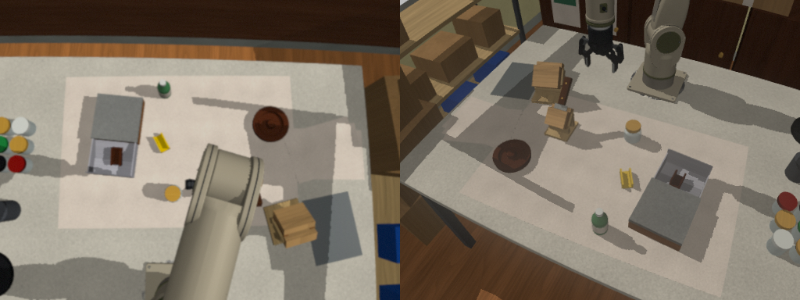

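The final view shows the offcut in the chute (scene 680,178; top 117,156), the scraper standing in the small rack (565,95), the bystanders in place and the gripper clear. The arm hides the rack from the top camera, so I finish the checks with the scene camera.

```bash
python3 - <<'E'
from b import *
a=np.radians(2.2); X=np.array([np.cos(a),np.sin(a),0]); Yl=np.array([-X[1],X[0],0])
P,im,D=snap('scene'); cv2.imwrite('pics/fin2.png',cv2.resize(im[70:190,150:310],(800,600),interpolation=cv2.INTER_CUBIC))
Wf=cloud(P,D); W=Wf[D>0]; hs=cv2.cvtColor(im[D>0][None],cv2.COLOR_BGR2HSV)[0].astype(int); x,y,z=W@X,W@Yl,W[:,2]; u,v=(x-z)*707.1,(x+z)*707.1
pc=lambda t,q:np.round(np.percentile(t,q),1) if len(t) else 'none'
near=(abs(y+.2822)<.035)&(v>360)&(v<410)&(z<.27)
b=near&(hs[:,1]<50)&(u>190)&(u<245); h=near&(u>50)&(u<225)&(hs[:,1]>50)&(hs[:,2]<130)&(z>.115)
print('blade u',pc(u[b],[1,5,95,99]),b.sum(),'handle u',pc(u[h],[1,50,99]),'v',pc(v[h],[5,50,95]),'pitch',np.degrees(np.arctan(np.polyfit(u[h],v[h],1)[0])) if h.sum()>5 else '',h.sum())
for k,(p,q,r,t) in dict(jar=(440,232,490,290),bot=(375,410,420,475),wheel=(180,270,265,350)).items():
    w=Wf[int(q/1.5625):int(t/1.5625),int(p/1.5625):int(r/1.5625)].reshape(-1,3); w=w[w[:,2]>.012]; print(k,np.round(cv2.minAreaRect(np.float32(w[:,:2]*1000))[0]))
dx=W-[.579,.249,0]; A=-dx[:,0]*.997+dx[:,1]*.077; B=-dx[:,0]*.077-dx[:,1]*.997
m=(hs[:,1]>90)&(hs[:,0]<20)&(hs[:,2]<130)&(abs(B)<.075)&(A>-.17)&(A<.14)&(z<.1); print('offcut',m.sum(),pc(A[m]*1e3,[2,98]),pc(B[m]*1e3,[2,98]),pc(z[m]*1e3,[2,98]))
E
```

```text
blade u [200.1 213.6 233.7 234.6] 111 handle u [106.  159.7 213.2] v [376.1 385.2 389.7] pitch 1.856115109125682 360
jar [771. 155.]
bot [992. 153.]
wheel [880. -59.]
offcut 30 [22.2 79.1] [-7.2 28.9] [27.  46.5]
```

View pics/fin2.png

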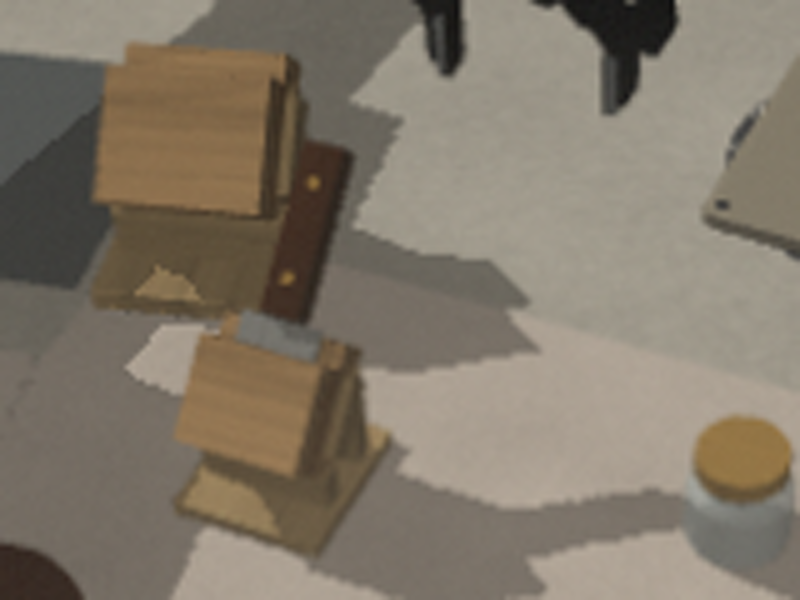

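The scraper is home: 20.1 mm of blade shows (u 213.6–233.7; 20 expected), and it holds by itself. The bystander numbers from that script are wrong because I left out the no-depth filter, but both final pictures show those three unmoved, and the arm passed clear of them. Handing in.

```bash
python3 -c "
from workcell import manip; print(manip.hand_in())"
```

```text
the job is handed in; nothing more can be done
None
```

The job is done and handed in at about 26 s of the 58 s allowed. The offcut is in the chute, and the scraper is home in the smaller rack with the gripper clear of everything.

- **Offcut:** I pushed it over the ledge with the side edge of the scraper's blade. The last check put it in the chute at stand x 22–79, tops 27–47 mm high. It lay with its 70 mm side along the push, not its 40 mm side as the description says.
- **Scraper:** The tool can't tilt, so I pivoted the scraper 45° in a light grip by pressing it against the rack's sloping roof. I then found the lip by feel and slid the blade in until it met the stop at about 21 N. After release it stays by itself with 20.1 mm of blade showing; 20 is expected when home.
- **Slip in the grip:** The handle slid about 10 mm in the grip during the pivot. I corrected for it from pictures before going into the slot.
- **Top camera:** The arm hid the rack from above at the end, so the final scraper check rests on the scene camera alone.
- **Jar, bottle and wheel:** My last position figures for these were invalid because I left out the filter for pixels with no depth. The final pictures show all three in place, and the arm's path stayed clear of them.
- **Pictures:** I viewed 9 of the 10 allowed.

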